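Fit the sleeve and the thermometer probe in the dry block heater

ROBOT

A 7-joint arm with a two-finger parallel gripper is mounted at the origin on a cart in front of the work surface, level with it; the furniture and walls round the work are solid. World frame = base frame: x ahead of the robot, y to its left, z up, the work surface at z = 0. Lengths are in m, angles in degrees, forces in N, time in s.
With the tool pointing down it reaches from about 0.4 to 0.875 m from the base axis. Payload 6.5 kg.
Tool frame: the origin (TCP) lies midway between the tips of the shut fingers; the grasp point (between the pads) lies 19 mm behind it; z points along the fingers, x is the direction in which the jaws open and shut, and the axes are right-handed (so a half turn about z gives the same grasp; the last joint's range is limited). The gripper opens to 88 mm and grips with 3 to 60 N. Pads are 18 mm wide; open, the fingers measure 123 mm over their backs; the gripper's body (75 mm by 187 mm) begins 45 mm behind the grasp point.
Start: joints at [-72.376, 30.733, -0.252, 88.115, 0.149, 61.152, -4.079], TCP at [0.237, 0.605, 0.213] pointing down, gripper open.
Joint ranges: [-154.64, 154.64], [-21.42, 123.67], [-72.66, 72.17], [13.99, 137.28], [-74.86, 254.86], [10.95, 109.41], [-158.01, 158.01]. Speed limits (degrees/s): [136.94, 136.94, 180, 180, 180, 180, 180].

INTERFACE

Orientations are given as a 3x3 rotation matrix whose columns are the frame's x, y, z axes.
In Python, from bench import bot gives the robot as it stands. The module is installed in compiled form; this text tells all that it offers.
- The arm moves only by the tool arm_command, never from a script. Its argument "commands" is a list of rows, each a list of 2 entries, a list of its own where there are three numbers: the shift along the tool's x, y, z in mm, then the turn about the tool's z in rad. A call has exactly 10 rows; each row is the pose to reach, as a shift and turn from the pose commanded when the call began, along the tool's axes at that moment; what a row does not reach only later rows make up. A row lasts 1/12 s, in which the tool goes at most 41.7 mm and 7.16 degrees, less where a joint would pass 70% of its speed; a pose out of reach is approached as far as the arm can. A call with a gripper value outside its range is refused whole. "claw" is the finger opening in mm, from 0 to 88.1, set as the call begins (left out, the last holds). The fingers move at their own pace and stop on an object; "grip_force" is the grip in N (left out, the last holds). Time passes only in rows, so rows that repeat a pose let the fingers close, or fill a call up. It gives the time, the measured TCP pose, the force and the opening at its end, in the units of the state.
- bot.observe(): the state, without advancing time (a new reading comes with each control period).
- bot.grab_frame(name): name is "scene" or "side" or "wrist"; returns a dict with "image" (400x640x3 uint8, blue, green, red), "range_z" (400x640 float32, m along the optical axis (not along the pixel's ray), 0 where there is no reading), "mtx" (3x3 intrinsics, pixels), "rvec" (rotation vector, rad) and "tvec" (3), from world to camera coordinates, as OpenCV has them. Camera axes: x right, y down, z forward; pixel columns grow to the right and rows downward; lengths in m; the calibration is good to about 2 mm. A picture is of the moment at which its call begins.
- bot.close_job(): hands the job in, once; it reports no verdict.
The state is a dict: "t": time; "joints": joint angles; "qvel": joint speeds; "joint_torque": joint torques, N m; "ee_pos": TCP position; "tool_rot": TCP orientation; "force": force on the tool from outside, world axes, zero at the start; "moment": the same for the moment, N m; "finger_gap": finger opening in m.
Only numpy, scipy, OpenCV 4.12 (cv2) and the standard library are available. Lean on these libraries where they do the work, as an engineer would, in place of code of your own. Each camera call takes 0.05 s, during which the arm holds its last target.

TASK

Get the dry block heater ready for a check with the reference thermometer: take from the rack the sleeve whose bore takes the thermometer probe, and push it fully home in the large well of the heater's metal block, its shoulder down on the block. Then stand the probe in the sleeve, pushed in until its grip rests on the sleeve, and let go. The narrow-bored sleeve stays in the rack; leave the beaker and the vial where they stand.

Things in the scene. Friction and masses are not known exactly. Their poses are not given: they have to be found in the camera images.
- heater: dry block heater, fixed: white casing 120 x 130 x 80 mm (x, y, z), control panel on its front (-x); origin at the centre of its underside, z up. In the 66 mm square opening of its top sits a bright metal block, 56 mm square, immovable, flat top 3 mm above the casing's top. In the block's middle is the large well: a blind, sharp-edged (unchamfered) round hole, 21 mm in diameter, 48 mm deep
- opening (a point): centre of the heater's opening, level with the casing's top (80 mm above its underside), axes as the heater's; the block's top is 3 mm higher. The block was set in by hand, square with the casing but not central: the well's axis lies within 4 mm of this point in x and within 4 mm in y; its true place is not given. The two 7 mm holes near block corners are for other sensors
- rack: fixed rack of bent steel sheet, 60 x 170 mm (x, y), 80 mm high, feet 24 mm wider at both y ends; origin at the centre of its underside. Holes in its flat top in a row: y = -55 mm and 0 (23 mm holes: the two sleeves, in either order), y = +55 mm (14 mm hole: the probe). Each thing hangs upright, its shoulder on the rack's top; sleeves reach 45 mm down, the probe 70 mm; lift them straight up
- sleeve_head (a point): the sleeve that takes the probe, loose, aluminium, 70 g: round head 26 mm across, 30 mm high, grooved; plain shank 20 mm across, 45 mm long, sharp-edged flat foot; 11.5 mm bore right through, with a cone 4 mm deep, 19.5 mm wide at the top. Point: middle of the head on the axis, 15 mm above the shoulder, 60 mm above the foot; z from foot to head. Fully home it is 18 mm above the opening point
- spare_head (a point): the narrow-bored sleeve, loose, same outer shape, sizes and metal but its bore is only 5.6 mm; it stays in the rack. Point: middle of its head, as for the other sleeve
- probe_grip (a point): thermometer probe, loose, 70 g: round grey grip 24 mm across, 55 mm high, steel collar at its lower end; steel stem 10 mm across, 70 mm long, chamfered tip. Point: middle of the grip on the axis, 27.5 mm above the grip's flat underside, 97.5 mm above the tip; z from tip to grip. Fully in, the grip rests on the sleeve's top and this point is 42.5 mm above the sleeve_head point
- beaker_center (a point): glass beaker, 54 mm wide, 70 mm high, loose, a bystander; point at its centre, 35 mm above the bench
- vial_center (a point): glass vial with a white cap, 27 mm in diameter, 72 mm high, loose, a bystander; point at its centre, 36 mm above the bench

How it is judged (in metres and radians):
On the way:
1. the sleeve is fully home in the block's well (z of sleeve_head in the frame of opening below 0.021 m and horizontal distance between sleeve_head and opening below 0.009 m and angle between sleeve_head's own z axis and vertical below 0.07 rad), for 0.2 s.
At the end, for the whole second after the job is handed in: sleeve upright (within 4 deg) in the block's well, shoulder within 3 mm of the block's top; probe in the sleeve (within 7 deg of upright), grip within 3 mm of the sleeve's top; narrow-bored sleeve still in its place in the rack (within 12 mm); nothing held (all of step 1 and z of probe_grip in the frame of sleeve_head below 0.0455 m and horizontal distance between probe_grip and sleeve_head below 0.008 m and angle between probe_grip's own z axis and vertical below 0.12 rad and distance of spare_head from where it was at the start of the episode below 0.012 m); the robot touches nothing.
It fails at once if the narrow-bored sleeve is taken out of the rack (distance of spare_head from where it was at the start of the episode above 0.03 m).
It fails at once if the beaker is pushed or knocked over (distance of beaker_center from where it was at the start of the episode above 0.02 m).
It fails at once if the vial is pushed or knocked over (distance of vial_center from where it was at the start of the episode above 0.02 m).
It also fails if it takes over 72 s, if anything falls off the work surface, if the arm or the gripper's body presses on something with over 40 N, if the wrist force passes 120 N, or if a joint passes its speed limit or range.

## Working session

There is one attempt and no reset: what is moved stays moved. The work goes in short steps, Python scripts to look and compute and a tool call to move; the robot and the scene stay as the last step left them, time stands still between calls to the robot, and variables do not carry over. Pictures are saved under pics/ and viewed, and the job is handed in when it is done.

Besides the shell and the picture viewer there is one more tool, called after "Emit:" in YAML: its name, and indented under it one key for each argument. arm_command: Moves the arm, as the interface text tells. Its arguments: {"type":"object","properties":{"commands":{"type":"array"},"claw":{"type":"number"},"grip_force":{"type":"number"}},"required":["commands"]}

```bash
mkdir -p pics
cat > h.py <<'E'
import numpy as np, cv2
from bench import bot
def grab(n):
    f=bot.grab_frame(n); R=cv2.Rodrigues(np.array(f['rvec'],float))[0]; t=np.array(f['tvec'],float).ravel()
    return f,np.array(f['mtx']),R,t
def cloud(f,K,R,t):
    z=f['range_z'].astype(float); v,u=np.mgrid[:z.shape[0],:z.shape[1]]
    P=np.stack([(u-K[0,2])/K[0,0]*z,(v-K[1,2])/K[1,1]*z,z],-1)
    W=(P-t)@R; W[z==0]=np.nan
    return W
E
python3 - <<'E'
from h import *
for n in ['scene','side','wrist']:
    f,K,R,t=grab(n); cv2.imwrite(f'pics/{n}0.png',f['image']); np.savez(f'{n}0.npz',img=f['image'],W=cloud(f,K,R,t),K=K,R=R,t=t)
    print(n,-R.T@t,K[0,0])
s=bot.observe(); print(s['t'],s['ee_pos'],s['tool_rot'],s['force'],s['finger_gap'])
E
```

```text
scene [-0.29343414 -0.43121667  0.74362768] 413.28136799781413
side [ 0.45961491 -0.78037736  0.61665192] 404.38128060946065
wrist [0.1692618  0.63050196 0.38452618] 299.49232701773076
0.15 [0.23719477 0.60465912 0.21187294] [[ 3.65106120e-01  9.30965836e-01 -3.64982776e-04]
 [ 9.30965054e-01 -3.65106288e-01 -1.21148542e-03]
 [-1.26110904e-03  1.02534532e-04 -9.99999200e-01]] [-0.09707567  0.39347539 -0.06515596] 0.08799427835624876
```

View pics/scene0.png

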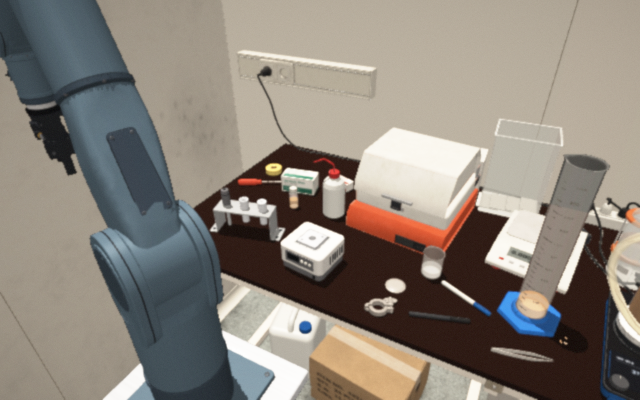

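View pics/side0.png

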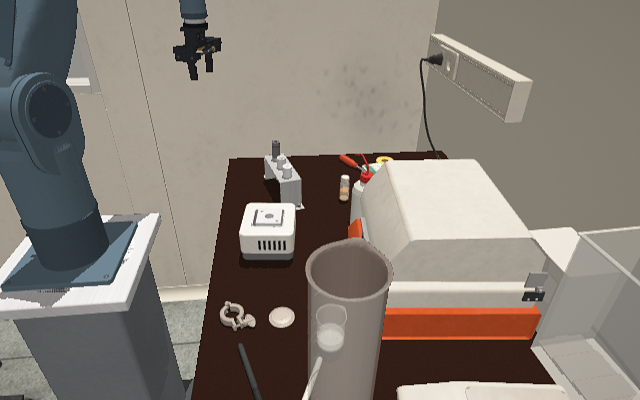

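View pics/wrist0.png

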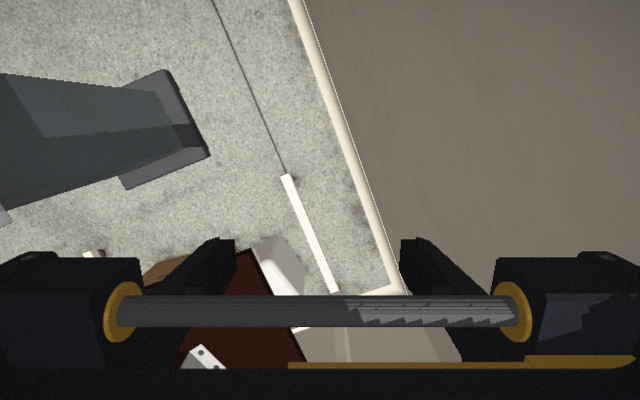

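The scene view shows the rack with the probe at (226,195) and the sleeve heads at about (244,203) and (262,206). The heater is at (313,248), the vial at (294,198) and the beaker at (432,263). The side view shows the heater top at (268,217). Next I measure from the range data.

Run:
```python
from h import *
for n,box in [('scene',(200,150,360,290)),('side',(220,120,360,270))]:
    d=np.load(n+'0.npz'); img=d['img']; W=d['W']; a,b,c,e=box
    cv2.imwrite(f'pics/{n}0z.png',cv2.resize(img[b:e,a:c],None,fx=4.5 if n=='scene' else 4,fy=4.5 if n=='scene' else 4,interpolation=cv2.INTER_CUBIC)[:600,:800])
    S=W[b:e,a:c].reshape(-1,3); S=S[~np.isnan(S[:,0])]
    # heater casing top, rack top and above
    for lo,hi in [(0.074,0.088),(0.1,0.118),(0.118,0.15)]:
        m=(S[:,2]>lo)&(S[:,2]<hi)&(S[:,0]<0.75); Q=S[m]
        # cluster
        k=np.float32(Q[:,:2]); 
        g=np.zeros((800,1400),np.uint8); ij=((k+[0.2,0.7])*1000).astype(int); ok=(ij>=0).all(1)&(ij[:,0]<1400)&(ij[:,1]<1400)
        g=np.zeros((1400,1400),np.uint8); g[ij[ok,1],ij[ok,0]]=1
        g2=cv2.dilate(g,np.ones((9,9)));nl,l=cv2.connectedComponents(g2)
        lab=l[ij[ok,1],ij[ok,0]]; Qo=Q[ok]
        for j in range(1,nl):
            q=Qo[lab==j]
            if len(q)>8:
                r=cv2.minAreaRect(np.float32(q[:,:2]*1000)); print(n,lo,len(q),np.round(r[0]),np.round(r[1]),round(r[2],1),'z',q[:,2].mean().round(4),q[:,2].max().round(4))
```

```text
scene 0.074 1440 [439.  -8.] [131. 122.] 84.0 z 0.0803 0.086
scene 0.074 35 [654. -33.] [37. 24.] 23.7 z 0.0762 0.0867
scene 0.074 83 [659.  40.] [29. 65.] 29.2 z 0.0811 0.0878
scene 0.074 593 [479. 240.] [ 65. 171.] 14.6 z 0.0804 0.0879
scene 0.1 21 [663. -36.] [14.  6.] 59.4 z 0.1089 0.1172
scene 0.1 136 [664.  45.] [44. 65.] 19.3 z 0.1095 0.118
scene 0.1 61 [492. 186.] [27. 24.] 13.0 z 0.108 0.1124
scene 0.1 58 [476. 238.] [26. 24.] 37.9 z 0.1069 0.1119
scene 0.1 45 [461. 288.] [16. 23.] 45.5 z 0.1093 0.1178
scene 0.118 41 [646. -39.] [21.  7.] 77.0 z 0.1394 0.1492
scene 0.118 200 [669.  47.] [48. 57.] 20.0 z 0.1315 0.15
scene 0.118 64 [463. 291.] [22. 22.] 52.3 z 0.1289 0.1368
side 0.074 27 [639. -58.] [69.  7.] 78.6 z 0.0748 0.0767
side 0.074 1698 [439. -11.] [129. 120.] 83.8 z 0.0804 0.0859
side 0.074 42 [649.  39.] [ 7. 38.] 21.4 z 0.081 0.088
side 0.074 423 [478. 237.] [ 60. 174.] 15.1 z 0.0805 0.0877
side 0.074 19 [499. 273.] [42. 11.] 87.6 z 0.0805 0.0824
side 0.074 9 [482. 318.] [11. 10.] 17.0 z 0.0807 0.0817
side 0.1 61 [649.  40.] [ 8. 35.] 21.1 z 0.1087 0.1178
side 0.1 64 [491. 183.] [23. 25.] 35.3 z 0.1076 0.1125
side 0.1 57 [479. 237.] [25. 24.] 48.7 z 0.1075 0.1131
side 0.1 46 [464. 283.] [11. 21.] 80.7 z 0.1089 0.1177
side 0.118 47 [654.  48.] [37. 12.] 79.7 z 0.1232 0.1302
side 0.118 62 [465. 287.] [22. 20.] 83.6 z 0.1288 0.1372
```

Run:
```python
import numpy as np
d=np.load('scene0.npz');W=d['W']
for u,v in [(226,195),(244,203),(262,205),(294,198),(432,263),(313,240)]: print(u,v,W[v,u].round(3))
```

```text
226 195 [0.461 0.285 0.119]
244 203 [0.471 0.231 0.103]
262 205 [0.485 0.179 0.104]
294 198 [0.644 0.174 0.039]
432 263 [ 0.522 -0.303  0.055]
313 240 [ 0.434 -0.013  0.084]
```

View pics/scene0z.png

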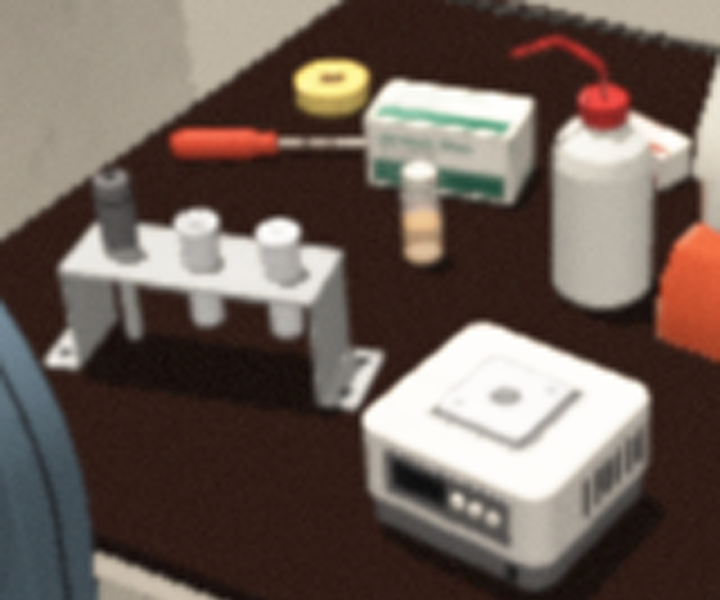

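View pics/side0z.png

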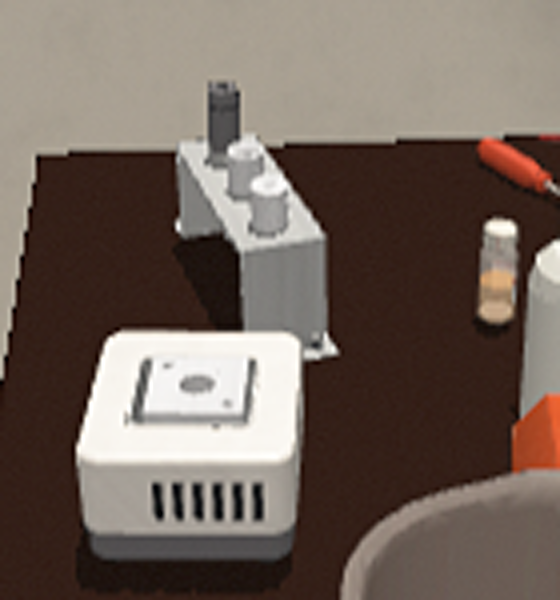

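```bash
cat >> h.py <<'E'
def plan(target,ang=None):
    """shift (mm, tool axes) and turn (rad) to world target, tool x at world angle ang deg"""
    s=bot.observe(); R=np.array(s['tool_rot']); p=np.array(s['ee_pos'])
    d=R.T@(np.array(target)-p)*1000
    a=np.degrees(np.arctan2(R[1,0],R[0,0])); tr=0 if ang is None else -np.radians((ang-a+180)%360-180)
    print('t',round(s['t'],2),'pos',p.round(4),'ang',a.round(2),'shift',d.round(1),'turn',round(tr,3),'F',np.round(s['force'],1),'gap',round(s['finger_gap'],4),'tilt',R[:2,2].round(4))
E
python3 - <<'E'
from h import *
d=np.load('wrist0.npz'); print(d['R'],d['K'])
plan([0.504,0.16,0.212],15)
E
```

```text
[[ 0.36482434  0.93107488 -0.00166259]
 [ 0.89273372 -0.34929279  0.28464198]
 [ 0.26444226 -0.10532857 -0.95863245]] [[299.49232702   0.         317.23673679]
 [  0.         299.49232702 200.73586468]
 [  0.           0.           1.        ]]
t 0.15 pos [0.2372 0.6047 0.2119] ang 68.59 shift [-3.166e+02  4.107e+02  3.000e-01] turn 0.935 F [-0.1  0.4 -0.1] gap 0.088 tilt [-0.0004 -0.0012]
```

Run:
```python
from h import *
plan([0.485,0.2115,0.212],15)
```

```text
t 0.15 pos [0.2372 0.6047 0.2119] ang 68.59 shift [-2.755e+02  3.742e+02  3.000e-01] turn 0.935 F [-0.1  0.4 -0.1] gap 0.088 tilt [-0.0004 -0.0012]
```

Emit:
arm_command:
  commands:
    - [[-14,19,0],0.05]
    - [[-42,57,0],0.15]
    - [[-68,92,0],0.25]
    - [[-94,127,0],0.35]
    - [[-118,160,0],0.45]
    - [[-142,193,0],0.55]
    - [[-166,226,0],0.65]
    - [[-190,258,0],0.75]
    - [[-208,283,0],0.85]
    - [[-222,302,0],0.935]
  claw: 88

```text
t: 0.98
ee_pos: [0.4394, 0.284, 0.2126]
tool_rot: [[0.968, 0.25, 0.001], [0.25, -0.968, -0.001], [0.0, 0.001, -1.0]]
force: [-0.1, 0.2, 0.2]
finger_gap: 0.088
```

Run:
```python
from h import *
plan([0.485,0.2115,0.212],15)
```

```text
t 0.98 pos [0.4394 0.284  0.2126] ang 14.49 shift [26.1 81.6  0.7] turn -0.009 F [-0.1  0.2  0.2] gap 0.088 tilt [ 0.0006 -0.0011]
```

Emit:
arm_command:
  commands:
    - [[5,17,0],0]
    - [[13,40,0],0]
    - [[20,62,0],0]
    - [[25,77,0],0]
    - [[26,80,0],0]
    - [[26,80,0],0]
    - [[26,80,0],0]
    - [[26,80,0],0]
    - [[26,80,0],0]
    - [[26,80,0],0]

```text
t: 1.82
ee_pos: [0.4827, 0.2186, 0.2125]
tool_rot: [[0.965, 0.261, -0.0], [0.261, -0.965, 0.0], [-0.0, -0.0, -1.0]]
force: [0.8, -0.1, -0.4]
finger_gap: 0.088
```

Run:
```python
from h import *
plan([0.485,0.2115,0.212],15)
f,K,R,t=grab('wrist'); W=cloud(f,K,R,t); np.savez('w1.npz',img=f['image'],W=W,K=K,R=R,t=t)
cv2.imwrite('pics/w1.png',f['image'])
```

```text
t 1.82 pos [0.4827 0.2186 0.2125] ang 15.11 shift [0.3 7.5 0.5] turn 0.002 F [ 0.8 -0.1 -0.4] gap 0.088 tilt [-0.0002  0.0002]
```

View pics/w1.png

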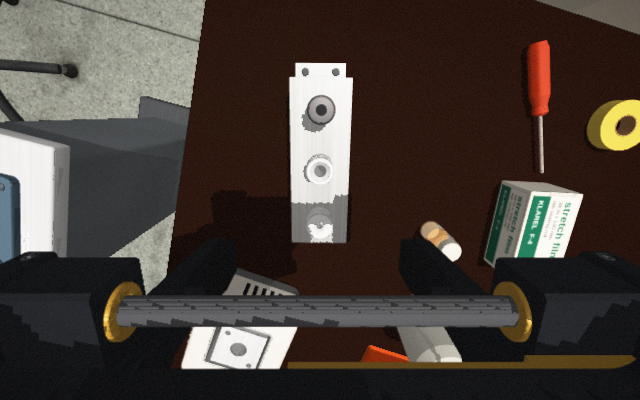

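The wrist view shows the probe at (321,109), sleeves at (320,169) and (320,223), and the heater block below with its well at about (238,349). I zoom in to compare the bores.

Run:
```python
from h import *
d=np.load('w1.npz'); img=d['img']
a=cv2.resize(img[140:250,280:360],None,fx=5,fy=5,interpolation=cv2.INTER_CUBIC)
b=cv2.resize(img[320:370,180:300],None,fx=3,fy=3,interpolation=cv2.INTER_CUBIC)
c=np.zeros((550,770,3),np.uint8); c[:,:400]=a; c[:150,405:765]=b
cv2.imwrite('pics/w1z.png',c)
W=d['W']
for (u,v) in [(320,169),(320,223),(321,109)]:
    q=W[v-16:v+17,u-16:u+17].reshape(-1,3); top=q[(q[:,2]>(0.107 if v>120 else 0.13))]
    print(u,v,len(top),cv2.minEnclosingCircle(np.float32(top[:,:2]*1000)), top[:,2].mean())
m=(abs(W[...,2]-.080)<.003); 
q=W[60:245,280:360].reshape(-1,3); q=q[abs(q[:,2]-.08)<.003]; print(cv2.minAreaRect(np.float32(q[:,:2]*1000)),q[:,2].mean())
print(W[169,315:326,2].round(3)); print(W[223,315:326,2].round(3))
```

```text
320 169 458 ((480.0687255859375, 237.8729705810547), 12.973030090332031) 0.10981004470984601
320 223 510 ((494.4203796386719, 184.9446258544922), 13.28435230255127) 0.11030037735973636
321 109 599 ((466.3895263671875, 290.9798278808594), 11.08584976196289) 0.1352478499231562
((480.3292541503906, 237.60726928710938), (60.13603591918945, 170.488037109375), 14.499845504760742) 0.08057696812395716
[0.082 0.075 0.072 0.07  0.068 0.068 0.069 0.07  0.074 0.078 0.086]
[0.111 0.11  0.11  0.109 0.109 0.109 0.111 0.11  0.112 0.111 0.111]
```

View pics/w1z.png

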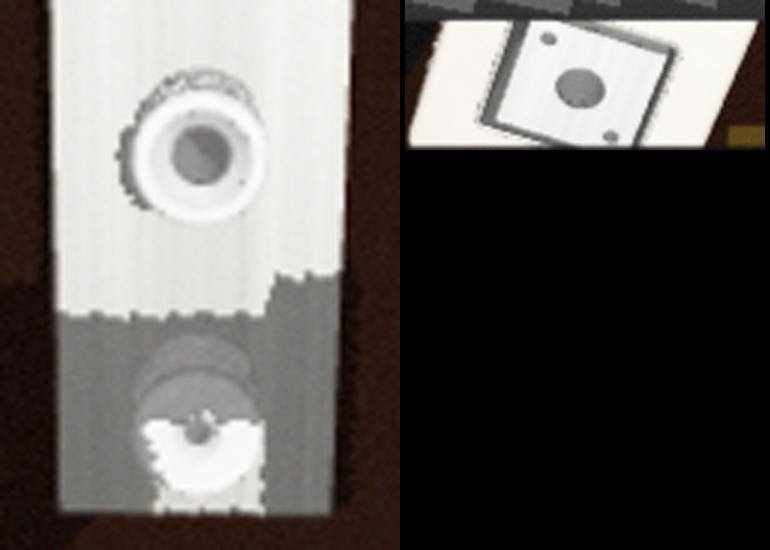

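Run:
```python
from h import *
plan([0.4417,-0.0284,0.1855],15)
```

```text
t 1.87 pos [0.4829 0.2184 0.2125] ang 15.09 shift [-104.   227.6   27. ] turn 0.002 F [-0.9  0.6  0.5] gap 0.0876 tilt [-0.0002  0.0002]
```

Emit:
arm_command:
  commands:
    - [[-8,17,2],0]
    - [[-23,50,6],0]
    - [[-39,85,10],0]
    - [[-55,120,14],0]
    - [[-71,155,18],0]
    - [[-86,189,22],0]
    - [[-97,212,25],0]
    - [[-104,227,27],0]
    - [[-104,227,27],0]
    - [[-104,227,27],0]

```text
t: 2.7
ee_pos: [0.4416, -0.0287, 0.1856]
tool_rot: [[0.966, 0.258, 0.0], [0.258, -0.966, 0.0], [0.0, -0.0, -1.0]]
force: [0.8, 0.6, -0.4]
finger_gap: 0.0882
```

Emit:
arm_command:
  commands:
    - [[0,0,0],0]
    - [[0,0,0],0]
    - [[0,0,0],0]
    - [[0,0,0],0]
    - [[0,0,0],0]
    - [[0,0,0],0]
    - [[0,0,0],0]
    - [[0,0,0],0]
    - [[0,0,0],0]
    - [[0,0,0],0]

```text
t: 3.53
ee_pos: [0.4416, -0.0286, 0.1855]
tool_rot: [[0.966, 0.259, -0.0], [0.259, -0.966, -0.0], [-0.0, 0.0, -1.0]]
force: [-0.3, -1.3, -0.3]
finger_gap: 0.0883
```

```bash
cat >> h.py <<'E'
def snap(tag,cam='wrist',crop=None,sc=1):
    f,K,R,t=grab(cam); W=cloud(f,K,R,t); np.savez(tag+'.npz',img=f['image'],W=W,K=K,R=R,t=t)
    im=f['image']
    if crop: a,b,c,e=crop; im=cv2.resize(im[b:e,a:c],None,fx=sc,fy=sc,interpolation=cv2.INTER_CUBIC)
    cv2.imwrite(f'pics/{tag}.png',im); return im,W,K,R,t
def px2plane(u,v,K,R,t,z):
    d=R.T@np.array([(u-K[0,2])/K[0,0],(v-K[1,2])/K[1,1],1]); o=-R.T@t
    return o+d*(z-o[2])/d[2]
E
python3 - <<'E'
from h import *
plan([0.4417,-0.0284,0.1855],15)
im,W,K,R,t=snap('w2',crop=(240,100,400,240),sc=5); print(im.shape)
plan([0.4417,-0.0284,0.1855],15)
E
```

```text
t 3.53 pos [ 0.4416 -0.0286  0.1855] ang 15.01 shift [ 0.1 -0.1  0. ] turn 0.0 F [-0.3 -1.3 -0.3] gap 0.0883 tilt [-0. -0.]
(700, 800, 3)
t 3.58 pos [ 0.4416 -0.0286  0.1855] ang 15.01 shift [ 0.1 -0.2  0. ] turn 0.0 F [-0.7  0.   0.3] gap 0.088 tilt [ 0. -0.]
```

View pics/w2.png

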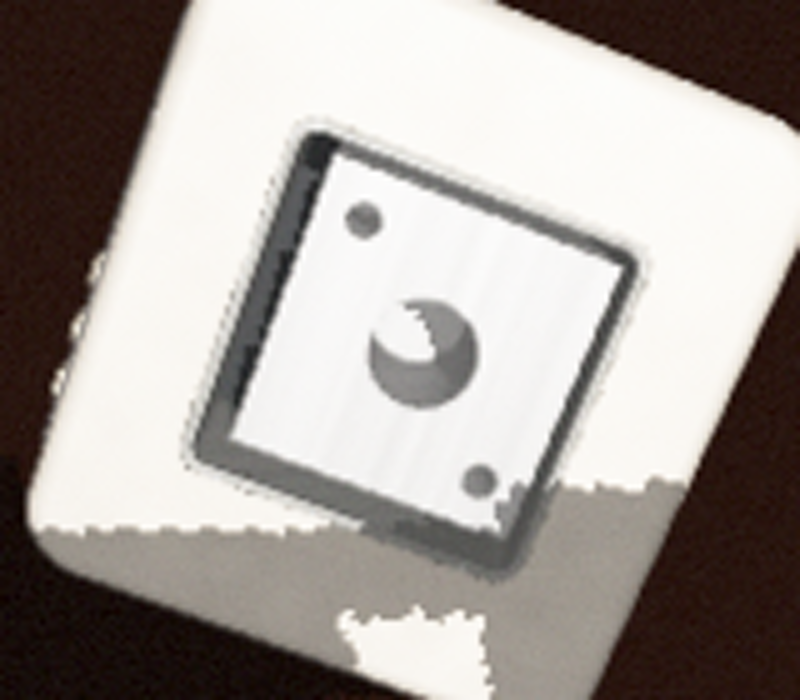

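The well is at about (325,171) in the full image: a dark circle inside the block, with the two small holes at its corners. I fit both circles with subpixel edges.

```bash
cat >> h.py <<'E'
from scipy.ndimage import map_coordinates
from scipy.optimize import least_squares
def fitcircle(img,K,R,t,c0,z,r,span=0.35,freeR=True,dark_in=True,thr=25):
    g=cv2.cvtColor(img,cv2.COLOR_BGR2GRAY).astype(float); c=np.array(c0,float)
    for it in range(4):
        pts=[]
        for a in np.radians(np.arange(0,360,3)):
            rr=np.arange(r*(1-span),r*(1+span),0.0001)
            P=np.stack([c[0]+rr*np.cos(a),c[1]+rr*np.sin(a),np.full_like(rr,z)],1)
            C=P@R.T+t; u=C[:,0]/C[:,2]*K[0,0]+K[0,2]; v=C[:,1]/C[:,2]*K[1,1]+K[1,2]
            s=map_coordinates(g,[v,u],order=1); gr=np.gradient(np.convolve(np.pad(s,4,'edge'),np.ones(9)/9,'valid'))
            if not dark_in: gr=-gr
            w=np.clip(gr,0,None)
            k=w.argmax(); lo,hi=max(0,k-8),k+9
            if s.max()-s.min()<thr or w[lo:hi].sum()<thr: continue
            pts.append(P[0,:2]*0+c+ (rr[lo:hi]*w[lo:hi]).sum()/w[lo:hi].sum()*np.array([np.cos(a),np.sin(a)]))
        pts=np.array(pts)
        f=lambda q: np.hypot(*(pts-q[:2]).T)-q[2]
        o=least_squares(f,[*c,r],loss='soft_l1',f_scale=0.0003); c=o.x[:2]
    return c,o.x[2],len(pts),np.median(abs(f(o.x)))
E
python3 - <<'E'
from h import *
d=np.load('w2.npz'); K,R,t=d['K'],d['R'],d['t']
p=px2plane(324.8,170.4,K,R,t,.083); print('well',p, fitcircle(d['img'],K,R,t,p[:2],.083,.0105))
W=d['W']; q=W.reshape(-1,3); q=q[(abs(q[:,2]-.0805)<.003)&(abs(q[:,0]-.44)<.1)]; print(cv2.minAreaRect(np.float32(q[:,:2]*1000)), np.nanmedian(W[150:160,320:330,2]))
d=np.load('w1.npz'); K,R,t=d['K'],d['R'],d['t']
print('bore',fitcircle(d['img'],K,R,t,[.480,.238],.106,.00575,span=.3))
for zz,r,di in [(.110,.013,False),(.110,.00975,True)]: print(fitcircle(d['img'],K,R,t,[.480,.238],zz,r,span=.15,dark_in=di,thr=8))
d=np.load('scene0.npz'); K,R,t=d['K'],d['R'],d['t']; print('scene well',fitcircle(d['img'],K,R,t,[.436,-.009],.083,.0105))
d=np.load('side0.npz'); K,R,t=d['K'],d['R'],d['t']; print('side well',fitcircle(d['img'],K,R,t,[.436,-.009],.083,.0105))
E
```

```text
well [ 0.44331282 -0.0074867   0.083     ] (array([ 0.44268943, -0.00761878]), np.float64(0.010267125995237523), 106, np.float64(0.00012080095707645878))
((441.0799560546875, -9.28460693359375), (129.2468719482422, 119.30583190917969), 83.89260864257812) 0.08358050606034238
bore (array([0.48011538, 0.23756235]), np.float64(0.005692216280162408), 120, np.float64(9.828509177989752e-05))
(array([0.4796601 , 0.23792074]), np.float64(0.012417981669217313), 117, np.float64(0.00015963075294350357))
(array([0.48009822, 0.23736983]), np.float64(0.009550236783463211), 109, np.float64(9.448620323013017e-05))Traceback (most recent call last):
  File "<stdin>", line 8, in <module>
  File "h.py", line 43, in fitcircle
    o=least_squares(f,[*c,r],loss='soft_l1',f_scale=0.0003); c=o.x[:2]
    return func(*args, **kwargs)
    vector_fun = VectorFunction(
        fun_wrapped,
    ...<6 lines>...
        workers=workers
    )
    self._update_fun()
    ~~~~~~~~~~~~~~~~^^
    self.f = self.fun_wrapped(xp_copy(self.x))
             ~~~~~~~~~~~~~~~~^^^^^^^^^^^^^^^^^
    return np.atleast_1d(self.fun(x))
                         ~~~~~~~~^^^
    return self.f(x, *self.args, **self.kwargs)
           ~~~~~~^^^^^^^^^^^^^^^^^^^^^^^^^^^^^^
  File "h.py", line 42, in <lambda>
    f=lambda q: np.hypot(*(pts-q[:2]).T)-q[2]
                           ~~~^~~~~~
ValueError: operands could not be broadcast together with shapes (0,) (2,)
```

Run:
```python
from h import *
plan([0.4801,0.2375,0.165],15)
```

```text
t 3.58 pos [ 0.4416 -0.0286  0.1855] ang 15.01 shift [ 106.1 -247.    20.5] turn 0.0 F [-0.7  0.   0.3] gap 0.088 tilt [ 0. -0.]
```

Emit:
arm_command:
  commands:
    - [[7,-16,0],0]
    - [[22,-50,2],0]
    - [[38,-88,5],0]
    - [[54,-126,8],0]
    - [[70,-163,11],0]
    - [[86,-200,14],0]
    - [[97,-226,17],0]
    - [[106,-247,20],0]
    - [[106,-247,35],0]
    - [[106,-247,50],0]

```text
t: 4.42
ee_pos: [0.4804, 0.2399, 0.1353]
tool_rot: [[0.965, 0.262, 0.001], [0.262, -0.965, 0.001], [0.002, -0.001, -1.0]]
force: [-0.4, -0.8, 0.5]
finger_gap: 0.0878
```

Run:
```python
from h import *
plan([0.4801,0.2375,0.085],14.6)
```

```text
t 4.42 pos [0.4804 0.2399 0.1353] ang 15.2 shift [-1.   2.3 50.3] turn 0.01 F [-0.4 -0.8  0.5] gap 0.0878 tilt [0.0014 0.0013]
```

Emit:
arm_command:
  commands:
    - [[0,0,8],0]
    - [[0,0,18],0]
    - [[0,0,29],0]
    - [[0,0,40],0]
    - [[0,0,47],0]
    - [[0,0,50],0]
    - [[0,0,50],0]
    - [[0,0,50],0]
    - [[0,0,50],0]
    - [[0,0,50],0]
  claw: 60

```text
t: 5.25
ee_pos: [0.4805, 0.2377, 0.0861]
tool_rot: [[0.966, 0.259, 0.001], [0.259, -0.966, 0.001], [0.001, -0.0, -1.0]]
force: [0.3, 0.5, -0.2]
finger_gap: 0.0598
```

Run:
```python
from h import *
plan([0.4801,0.2375,0.085],14.6)
snap('w3')
```

```text
t 5.25 pos [0.4805 0.2377 0.0861] ang 15.01 shift [-0.4  0.1  1.1] turn 0.007 F [ 0.3  0.5 -0.2] gap 0.0598 tilt [0.0009 0.0006]
```

View pics/w3.png

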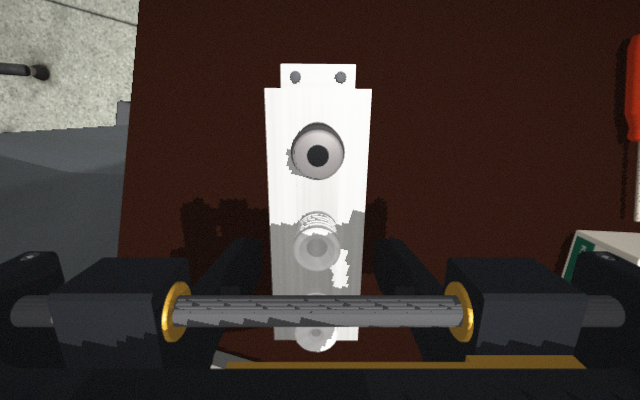

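The sleeve sits centred between the fingers at (316,248), so I close on it.

Emit:
arm_command:
  commands:
    - [[0,0,0],0]
    - [[0,0,0],0]
    - [[0,0,0],0]
    - [[0,0,0],0]
    - [[0,0,0],0]
    - [[0,0,0],0]
    - [[0,0,0],0]
    - [[0,0,0],0]
    - [[0,0,0],0]
    - [[0,0,0],0]
  claw: 15
  grip_force: 30

```text
t: 6.13
ee_pos: [0.48, 0.2375, 0.0855]
tool_rot: [[0.966, 0.259, -0.0], [0.259, -0.966, -0.0], [-0.0, 0.0, -1.0]]
force: [-0.1, -0.4, -0.5]
finger_gap: 0.0151
```

Run:
```python
from h import *
plan([0.4801,0.2375,0.160],14.6)
snap('w4')
```

```text
t 6.13 pos [0.48   0.2375 0.0855] ang 15.01 shift [  0.1  -0.  -74.5] turn 0.007 F [-0.1 -0.4 -0.5] gap 0.0151 tilt [-0. -0.]
```

View pics/w4.png

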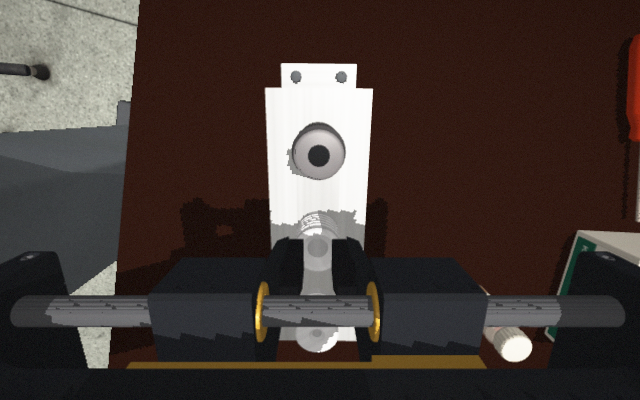

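Run:
```python
from h import *
d=np.load('w4.npz'); im=d['img'][200:360,230:410]; cv2.imwrite('pics/w4z.png',cv2.resize(im,None,fx=3.7,fy=3.7,interpolation=cv2.INTER_CUBIC))
W=d['W']; print(W[235:262:3,317].round(4)); print(W[250,290:345:4].round(4))
im,_,_,_,_=snap('s4','side',crop=(150,80,350,230),sc=4)
```

```text
[[0.4776 0.246  0.1096]
 [0.4813 0.2323 0.0812]
 [0.4814 0.2318 0.0845]
 [0.4813 0.2322 0.09  ]
 [0.4813 0.2323 0.0943]
 [0.4814 0.232  0.0979]
 [0.4814 0.2319 0.1015]
 [0.4814 0.2321 0.1057]
 [0.4816 0.2311 0.1073]]
[[0.4652 0.2416 0.1256]
 [0.4671 0.2421 0.1256]
 [0.469  0.2423 0.125 ]
 [0.4708 0.2435 0.1264]
 [0.4743 0.2351 0.1078]
 [0.477  0.233  0.1022]
 [0.4796 0.232  0.0988]
 [0.482  0.2321 0.0978]
 [0.4841 0.2331 0.0986]
 [0.4856 0.236  0.1035]
 [0.487  0.2385 0.1078]
 [0.4857 0.2476 0.1266]
 [0.4877 0.2477 0.1257]
 [0.4894 0.2486 0.1266]]
```

View pics/w4z.png

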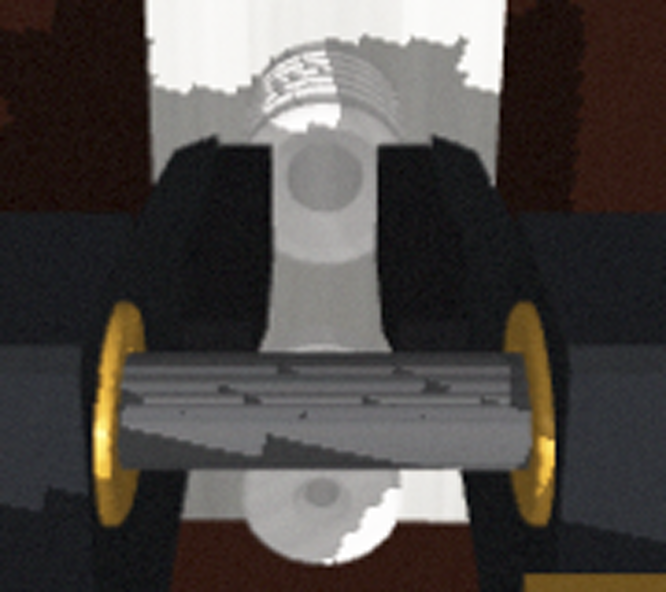

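View pics/s4.png

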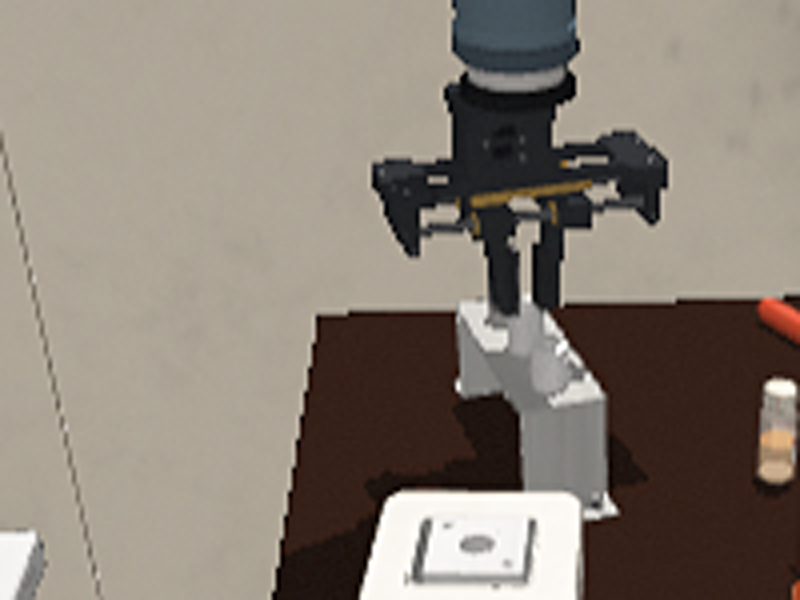

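Run:
```python
from h import *
d=np.load('s4.npz'); W=d['W']; g=d['img'].max(2)
for v in range(125,162,3):
    print(v,[ (u,int(g[v,u]),*(W[v,u]*1000).round().tolist()) for u in (273,277,281,285,289)])
d=np.load('w4.npz'); W=d['W']
for v in (236,240,245,250,260): print(v,[(*(W[v,u]*1000).round().tolist(),) for u in (285,292,298,336,340,346)])
```

```text
125 [(273, 36, 461.0, 210.0, 219.0), (277, 36, 471.0, 213.0, 217.0), (281, 35, 481.0, 217.0, 215.0), (285, 35, 492.0, 218.0, 214.0), (289, 36, 502.0, 218.0, 214.0)]
128 [(273, 104, 460.0, 210.0, 210.0), (277, 115, 471.0, 216.0, 208.0), (281, 107, 481.0, 221.0, 205.0), (285, 105, 492.0, 221.0, 205.0), (289, 63, 502.0, 227.0, 202.0)]
131 [(273, 62, 460.0, 212.0, 201.0), (277, 138, 476.0, 723.0, -14.0), (281, 179, 491.0, 723.0, -14.0), (285, 35, 492.0, 244.0, 187.0), (289, 33, 501.0, 211.0, 200.0)]
134 [(273, 34, 460.0, 198.0, 199.0), (277, 35, 470.0, 202.0, 197.0), (281, 62, 480.0, 213.0, 192.0), (285, 61, 491.0, 215.0, 190.0), (289, 55, 501.0, 210.0, 192.0)]
137 [(273, 36, 459.0, 198.0, 191.0), (277, 34, 469.0, 201.0, 189.0), (281, 177, 490.0, 717.0, -37.0), (285, 24, 492.0, 251.0, 166.0), (289, 33, 501.0, 211.0, 183.0)]
140 [(273, 36, 459.0, 198.0, 182.0), (277, 162, 474.0, 720.0, -50.0), (281, 177, 490.0, 711.0, -47.0), (285, 23, 491.0, 246.0, 159.0), (289, 36, 502.0, 235.0, 164.0)]
143 [(273, 36, 458.0, 220.0, 164.0), (277, 26, 469.0, 235.0, 156.0), (281, 180, 490.0, 714.0, -62.0),
[... 1070 characters left out ...]
.0, 228.0, 81.0), (465.0, 229.0, 81.0), (468.0, 242.0, 108.0), (488.0, 248.0, 110.0), (495.0, 238.0, 82.0), (499.0, 238.0, 81.0)]
240 [(462.0, 243.0, 118.0), (465.0, 241.0, 113.0), (468.0, 243.0, 115.0), (488.0, 248.0, 114.0), (489.0, 249.0, 115.0), (500.0, 236.0, 81.0)]
245 [(462.0, 243.0, 124.0), (466.0, 242.0, 120.0), (469.0, 243.0, 120.0), (487.0, 248.0, 120.0), (489.0, 248.0, 120.0), (492.0, 249.0, 120.0)]
250 [(463.0, 243.0, 129.0), (466.0, 242.0, 126.0), (469.0, 242.0, 125.0), (487.0, 247.0, 126.0), (488.0, 248.0, 127.0), (491.0, 249.0, 126.0)]
260 [(464.0, 241.0, 136.0), (467.0, 242.0, 137.0), (470.0, 243.0, 137.0), (486.0, 247.0, 135.0), (488.0, 248.0, 136.0), (491.0, 248.0, 135.0)]
```

Run:
```python
from h import *
for n in ('w1','w3','w4'):
  d=np.load(n+'.npz'); W=d['W'];g=d['img'].max(2); K,R,t=d['K'],d['R'],d['t']
  tcp={'w1':[.4827,.2186,.2125],'w3':[.4805,.2377,.0861],'w4':[.48,.2375,.0855]}[n]
  L=(W-np.array(tcp))@np.array([[.966,.259,0],[.259,-.966,0],[0,0,-1]])*1000
  sel=(g<60)&(abs(L[...,1])<25)&(abs(L[...,0])<75)&(L[...,2]<5)&(L[...,2]>-60)
  P=L[sel]; print(n,len(P),'x',np.percentile(P[:,0],[0,50,100]).round(),'y',np.percentile(P[:,1],[0,50,100]).round(),'z',np.percentile(P[:,2],[50,90,99,100]).round(1))
```

```text
w1 3651 x [-60. -44.  60.] y [-10.  -8.  10.] z [-46.6 -31.8 -27.2 -25.6]
w3 3190 x [-46. -30.  46.] y [-10.  -8.  10.] z [-46.7 -31.9 -27.2 -25.6]
w4 2195 x [-23.   8.  23.] y [-10.  -8.  10.] z [-47.3 -33.  -27.9   5. ]
```

The measurement disagrees with the text. In three frames the finger tips end about 26 mm above the reported TCP, so the jaws shut to 15 mm above the 26 mm head without holding it. Before going lower, I check how far down the gripper body reaches.

Run:
```python
from h import *
A=np.array([[.966,.259,0],[.259,-.966,0],[0,0,-1]])
for n,tcp in (('w4',[.48,.2375,.0855]),('s4',[.48,.2375,.0855])):
  d=np.load(n+'.npz'); W=d['W'];g=d['img'].max(2)
  L=(W-np.array(tcp))@A*1000
  ok=(abs(L[...,0])<120)&(abs(L[...,1])<120)&(L[...,2]<-20)&(L[...,2]>-180)
  P=L[ok]
  for a in range(-30,-150,-10):
    q=P[(P[:,2]<=a)&(P[:,2]>a-10)]
    if len(q)>3: print(n,a,len(q),'x',q[:,0].min().round(),q[:,0].max().round(),'y',q[:,1].min().round(),q[:,1].max().round())
```

```text
w4 -30 576 x -22.0 22.0 y -67.0 10.0
w4 -40 2117 x -22.0 23.0 y -67.0 10.0
w4 -50 1863 x -23.0 23.0 y -66.0 9.0
w4 -60 806 x -21.0 21.0 y -11.0 -1.0
w4 -70 806 x -19.0 20.0 y -11.0 12.0
w4 -80 267 x -17.0 15.0 y -10.0 12.0
w4 -90 6866 x -86.0 86.0 y -34.0 11.0
w4 -100 23509 x -86.0 85.0 y -34.0 2.0
w4 -110 20204 x -80.0 80.0 y -34.0 -8.0
w4 -120 17937 x -65.0 66.0 y -26.0 -20.0
w4 -130 2654 x -59.0 59.0 y -24.0 -21.0
s4 -30 43 x -24.0 19.0 y -52.0 13.0
s4 -40 53 x -24.0 19.0 y -60.0 13.0
s4 -50 44 x -25.0 19.0 y -8.0 13.0
s4 -60 47 x -27.0 23.0 y -10.0 15.0
s4 -70 52 x -27.0 24.0 y -8.0 13.0
s4 -80 25 x -37.0 23.0 y -10.0 13.0
s4 -90 95 x -88.0 85.0 y -34.0 36.0
s4 -100 259 x -88.0 83.0 y -23.0 37.0
s4 -110 186 x -93.0 89.0 y -35.0 37.0
s4 -120 247 x -95.0 89.0 y -22.0 40.0
s4 -130 462 x -96.0 93.0 y -37.0 37.0
s4 -140 106 x -43.0 14.0 y -16.0 26.0
```

The whole gripper is offset by the same 26 mm: its body starts at about -90, where the text gives -64. The real tip therefore sits 26 mm above the reported TCP, so I open, descend 26 mm and grip.

Emit:
arm_command:
  commands:
    - [[0,0,0],0]
    - [[0,0,0],0]
    - [[0,0,0],0]
    - [[0,0,0],0]
    - [[0,0,5],0]
    - [[0,0,11],0]
    - [[0,0,17],0]
    - [[0,0,22],0]
    - [[0,0,25],0]
    - [[0,0,26],0]
  claw: 60

```text
t: 7.07
ee_pos: [0.4796, 0.2372, 0.0587]
tool_rot: [[0.966, 0.259, -0.001], [0.259, -0.966, -0.001], [-0.001, 0.0, -1.0]]
force: [-0.5, 0.1, -0.3]
finger_gap: 0.0602
```

Emit:
arm_command:
  commands:
    - [[0,0,0],0]
    - [[0,0,0],0]
    - [[0,0,0],0]
    - [[0,0,0],0]
    - [[0,0,0],0]
    - [[0,0,0],0]
    - [[0,0,0],0]
    - [[0,0,0],0]
    - [[0,0,0],0]
    - [[0,0,0],0]
  claw: 15
  grip_force: 30

```text
t: 7.9
ee_pos: [0.4802, 0.2376, 0.0597]
tool_rot: [[0.966, 0.259, 0.0], [0.259, -0.966, 0.0], [0.0, -0.0, -1.0]]
force: [-0.4, 0.4, 2.2]
finger_gap: 0.0249
```

Run:
```python
from h import *
plan([0.4801,0.2375,0.160],14.6)
snap('w5')
d=np.load('w5.npz'); im=d['img'][180:340,230:410]; cv2.imwrite('pics/w5z.png',cv2.resize(im,None,fx=3.7,fy=3.7,interpolation=cv2.INTER_CUBIC))
```

```text
t 7.9 pos [0.4802 0.2376 0.0597] ang 15.01 shift [-0.000e+00  1.000e-01 -1.003e+02] turn 0.007 F [-0.4  0.4  2.2] gap 0.0249 tilt [0.0003 0.0002]
```

View pics/w5z.png

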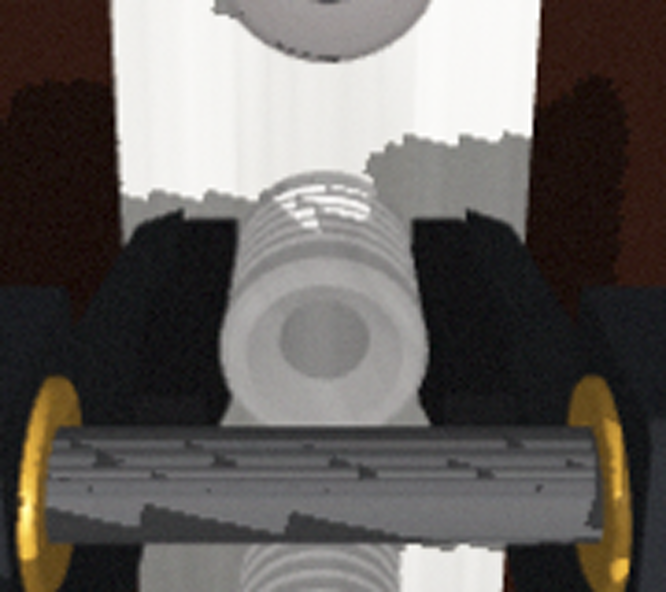

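The jaws now hold the head with the gap at 24.9 mm. I lift straight up.

Emit:
arm_command:
  commands:
    - [[0,0,-3],0]
    - [[0,0,-10],0]
    - [[0,0,-20],0]
    - [[0,0,-32],0]
    - [[0,0,-46],0]
    - [[0,0,-60],0]
    - [[0,0,-75],0]
    - [[0,0,-88],0]
    - [[0,0,-96],0]
    - [[0,0,-100],0]
  grip_force: 40

```text
t: 8.78
ee_pos: [0.4808, 0.2379, 0.1615]
tool_rot: [[0.966, 0.259, 0.002], [0.259, -0.966, 0.002], [0.003, -0.001, -1.0]]
force: [-0.1, 0.8, -0.4]
finger_gap: 0.0245
```

Emit:
arm_command:
  commands:
    - [[0,0,0],0]
    - [[0,0,0],0]
    - [[0,0,0],0]
    - [[0,0,0],0]
    - [[0,0,0],0]
    - [[0,0,0],0]
    - [[0,0,0],0]
    - [[0,0,0],0]
    - [[0,0,0],0]
    - [[0,0,0],0]

```text
t: 9.62
ee_pos: [0.48, 0.2375, 0.1595]
tool_rot: [[0.966, 0.259, 0.0], [0.259, -0.966, 0.0], [0.0, 0.0, -1.0]]
force: [-0.6, 0.3, 0.1]
finger_gap: 0.0247
```

Run:
```python
from h import *
s=bot.observe(); p=np.array(s['ee_pos']); A=np.array(s['tool_rot'])
plan([0.44269,-0.00762,0.160],15)
snap('w6'); snap('s6','side',crop=(180,60,340,180),sc=5)
def rep(n,p,A,ztop):
    d=np.load(n+'.npz'); K,R,t=d['K'],d['R'],d['t']
    for z,r in ((ztop-.004,.00575),(ztop,.00975)):
        try:
            c,rr,k,e=fitcircle(d['img'],K,R,t,p[:2],z,r,span=.25,thr=10); print(n,c.round(5),rr.round(5),k,'tool',(A.T@(np.array([*c,z])-p)*1000).round(2))
        except Exception as ex: print(ex)
rep('w6',p,A,p[2]+.0505)
rep('w5',np.array([.4802,.2376,.0597]),A,.110)
d=np.load('w6.npz'); cv2.imwrite('pics/w6z.png',cv2.resize(d['img'][180:340,230:410],None,fx=3.7,fy=3.7))
W=d['W']; q=W[255:275,300:335].reshape(-1,3); print(np.nanpercentile(q[:,2],[50,90,97]))
```

```text
t 9.62 pos [0.48   0.2375 0.1595] ang 15.02 shift [-99.6 227.1  -0.5] turn 0.0 F [-0.6  0.3  0.1] gap 0.0247 tilt [0. 0.]
w6 [0.48001 0.2373 ] 0.00575 110 tool [ -0.06   0.17 -46.5 ]
w6 [0.48024 0.23597] 0.01055 83 tool [ -0.2    1.52 -50.5 ]
w5 [0.48019 0.23725] 0.00575 106 tool [ -0.1    0.33 -46.3 ]
w5 [0.48055 0.23591] 0.01059 83 tool [ -0.1    1.72 -50.3 ]
[0.20744742 0.21054974 0.21109648]
```

View pics/w6z.png

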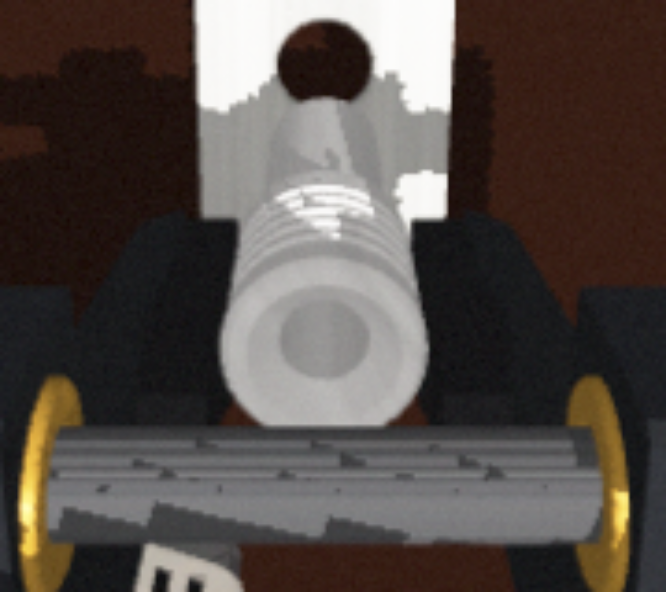

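View pics/s6.png

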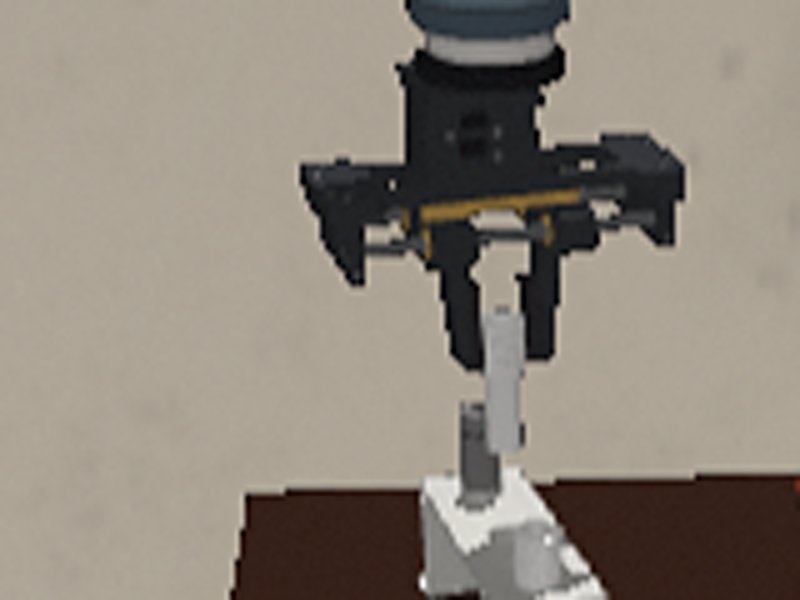

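The sleeve hangs upright in the jaws, its axis within 0.2 mm of the tool axis. Next I move over the well.

Emit:
arm_command:
  commands:
    - [[-6,13,0],0]
    - [[-18,42,0],0]
    - [[-33,76,0],0]
    - [[-49,112,0],0]
    - [[-65,148,0],0]
    - [[-79,181,0],0]
    - [[-90,206,0],0]
    - [[-97,221,0],0]
    - [[-99.5,227,0],0]
    - [[-99.5,227,0],0]

```text
t: 10.55
ee_pos: [0.4421, -0.0094, 0.1596]
tool_rot: [[0.967, 0.256, 0.0], [0.256, -0.967, -0.0], [-0.0, 0.0, -1.0]]
force: [0.6, 0.2, 0.3]
finger_gap: 0.0246
```

Emit:
arm_command:
  commands:
    - [[0,0,4],0]
    - [[0,0,14],0]
    - [[0,0,26],0]
    - [[0,0,36],0]
    - [[0,0,43],0]
    - [[0,0,46],0]
    - [[0,0,46],0]
    - [[0,0,46],0]
    - [[0,0,46],0]
    - [[0,0,46],0]

```text
t: 11.38
ee_pos: [0.4432, -0.0075, 0.1139]
tool_rot: [[0.966, 0.259, 0.001], [0.259, -0.966, 0.0], [0.001, 0.0, -1.0]]
force: [-1.0, -0.5, -0.7]
finger_gap: 0.0249
```

Run:
```python
from h import *
plan([0.4427,-0.0074,0.160],15)
snap('w7'); d=np.load('w7.npz'); cv2.imwrite('pics/w7z.png',cv2.resize(d['img'][150:310,230:410],None,fx=3.7,fy=3.7))
snap('s7','side',crop=(200,120,340,240),sc=5)
```

```text
t 11.38 pos [ 0.4432 -0.0075  0.1139] ang 15.01 shift [ -0.4  -0.2 -46.1] turn 0.0 F [-1.  -0.5 -0.7] gap 0.0249 tilt [0.001  0.0002]
```

View pics/w7z.png

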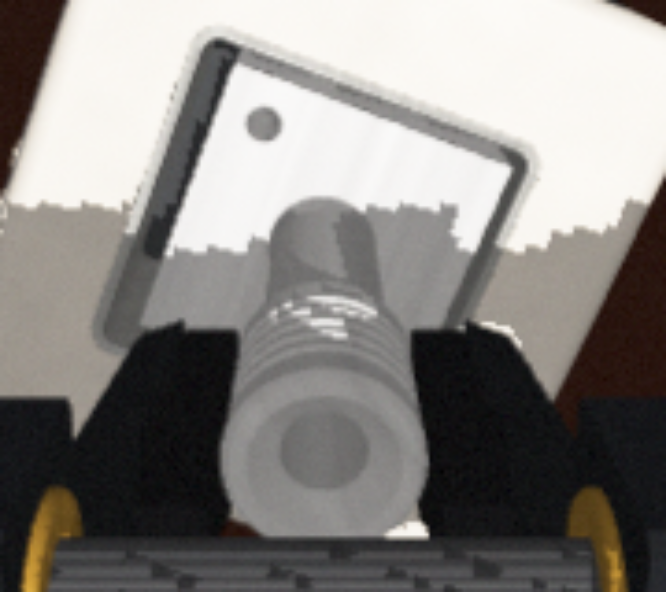

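View pics/s7.png

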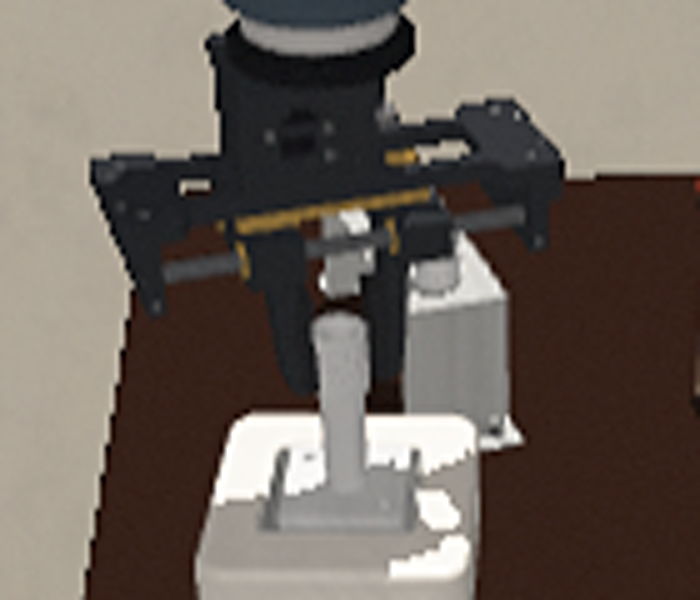

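The sleeve foot sits over the well and hides it. I feel down gently.

Emit:
arm_command:
  commands:
    - [[0,0,1],0]
    - [[0,0,2.5],0]
    - [[0,0,4],0]
    - [[0,0,5.5],0]
    - [[0,0,7],0]
    - [[0,0,8],0]
    - [[0,0,9],0]
    - [[0,0,9],0]
    - [[0,0,9],0]
    - [[0,0,9],0]

```text
t: 12.32
ee_pos: [0.4427, -0.0076, 0.1046]
tool_rot: [[0.966, 0.259, 0.0], [0.259, -0.966, 0.0], [0.0, 0.0, -1.0]]
force: [-0.7, 0.3, -0.7]
finger_gap: 0.0247
```

Run:
```python
from h import *
plan([0.4427,-0.0074,0.1045],15); s=bot.observe(); print(s['moment'])
```

```text
t 12.32 pos [ 0.4427 -0.0076  0.1046] ang 15.01 shift [-0.  -0.2  0.1] turn 0.0 F [-0.7  0.3 -0.7] gap 0.0247 tilt [0.0001 0.    ]
[-0.08557315  0.06962808 -0.04571987]
```

Emit:
arm_command:
  commands:
    - [[0,0,1],0]
    - [[0,0,2],0]
    - [[0,0,3],0]
    - [[0,0,4],0]
    - [[0,0,5],0]
    - [[0,0,6],0]
    - [[0,0,6],0]
    - [[0,0,6],0]
    - [[0,0,6],0]
    - [[0,0,6],0]

```text
t: 13.15
ee_pos: [0.4428, -0.0076, 0.0986]
tool_rot: [[0.966, 0.259, 0.0], [0.259, -0.966, 0.0], [0.0, 0.0, -1.0]]
force: [-0.5, 0.0, -1.1]
finger_gap: 0.0245
```

Run:
```python
from h import *
plan([0.4427,-0.0074,0.1045],15); s=bot.observe(); print(s['moment'])
snap('w8'); d=np.load('w8.npz'); cv2.imwrite('pics/w8z.png',cv2.resize(d['img'][150:310,230:410],None,fx=3.7,fy=3.7))
```

```text
t 13.15 pos [ 0.4428 -0.0076  0.0986] ang 15.01 shift [-0.  -0.2 -5.9] turn 0.0 F [-0.5  0.  -1.1] gap 0.0245 tilt [0.0002 0.    ]
[-0.08340406  0.01291453  0.02873794]
```

View pics/w8z.png

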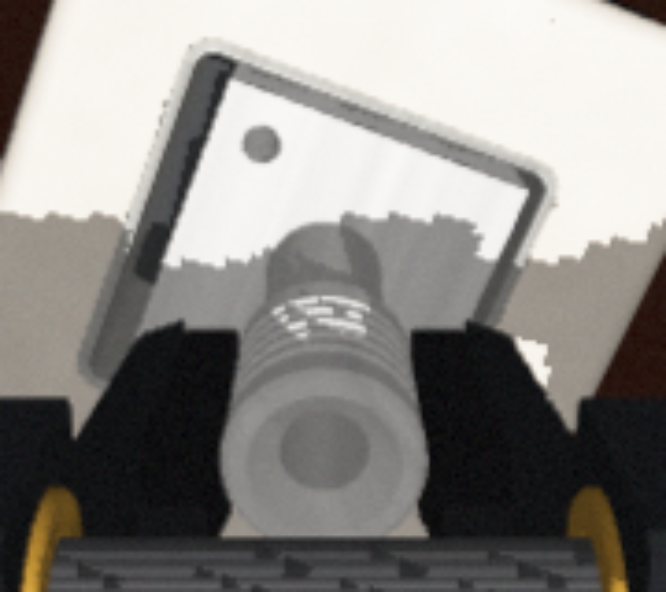

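It entered the well with no force: the visible shank is shorter and the head has not shifted in the jaws. Continuing down.

Emit:
arm_command:
  commands:
    - [[0,0,2],0]
    - [[0,0,5],0]
    - [[0,0,9],0]
    - [[0,0,13],0]
    - [[0,0,17],0]
    - [[0,0,21],0]
    - [[0,0,25],0]
    - [[0,0,28],0]
    - [[0,0,30],0]
    - [[0,0,30],0]

```text
t: 14.03
ee_pos: [0.4424, -0.0076, 0.0681]
tool_rot: [[0.966, 0.259, -0.001], [0.259, -0.966, -0.0], [-0.001, -0.0, -1.0]]
force: [-0.3, -0.7, -0.5]
finger_gap: 0.0244
```

Emit:
arm_command:
  commands:
    - [[0,0,1],0]
    - [[0,0,2],0]
    - [[0,0,3],0]
    - [[0,0,4],0]
    - [[0,0,5],0]
    - [[0,0,5.5],0]
    - [[0,0,5.5],0]
    - [[0,0,5.5],0]
    - [[0,0,5.5],0]
    - [[0,0,5.5],0]

```text
t: 14.87
ee_pos: [0.4427, -0.0076, 0.063]
tool_rot: [[0.966, 0.259, 0.0], [0.259, -0.966, -0.0], [0.0, 0.0, -1.0]]
force: [0.1, -0.3, -1.3]
finger_gap: 0.0249
```

Run:
```python
from h import *
plan([0.4427,-0.0074,0.1045],15); s=bot.observe(); print(s['moment'])
snap('w9'); d=np.load('w9.npz'); cv2.imwrite('pics/w9z.png',cv2.resize(d['img'][150:310,230:410],None,fx=3.7,fy=3.7))
```

```text
t 14.87 pos [ 0.4427 -0.0076  0.063 ] ang 15.01 shift [  0.   -0.2 -41.5] turn 0.0 F [ 0.1 -0.3 -1.3] gap 0.0249 tilt [ 0.0001 -0.    ]
[-0.02177071  0.02552668  0.03371983]
```

View pics/w9z.png

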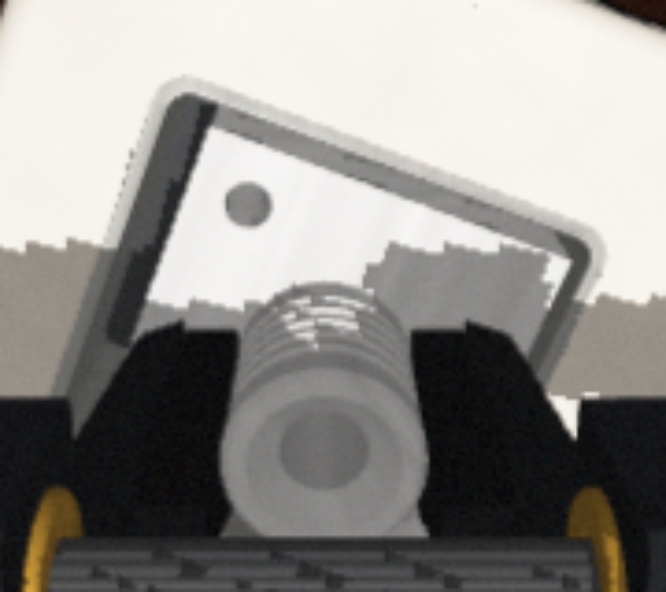

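Almost home, with no force yet. I press the last couple of millimetres down.

Emit:
arm_command:
  commands:
    - [[0,0,0.3],0]
    - [[0,0,0.6],0]
    - [[0,0,0.9],0]
    - [[0,0,1.2],0]
    - [[0,0,1.5],0]
    - [[0,0,1.5],0]
    - [[0,0,1.5],0]
    - [[0,0,1.5],0]
    - [[0,0,1.5],0]
    - [[0,0,1.5],0]

```text
t: 15.75
ee_pos: [0.4428, -0.0075, 0.0625]
tool_rot: [[0.966, 0.259, 0.0], [0.259, -0.966, 0.001], [0.0, -0.001, -1.0]]
force: [-4.8, 0.8, 17.9]
finger_gap: 0.025
```

There is 18 N of contact at ee_z 0.0625, exactly where the shoulder should land. I release and rise.

Emit:
arm_command:
  commands:
    - [[0,0,-0.5],0]
    - [[0,0,-1],0]
    - [[0,0,-1],0]
    - [[0,0,-1],0]
    - [[0,0,-1],0]
    - [[0,0,-5],0]
    - [[0,0,-15],0]
    - [[0,0,-30],0]
    - [[0,0,-50],0]
    - [[0,0,-70],0]
  claw: 60

```text
t: 16.58
ee_pos: [0.4424, -0.0078, 0.1328]
tool_rot: [[0.966, 0.259, -0.001], [0.259, -0.966, -0.0], [-0.001, 0.0, -1.0]]
force: [1.2, 0.3, -0.1]
finger_gap: 0.0598
```

Run:
```python
from h import *
plan([0.4417,-0.0284,0.1855],15)
snap('w10'); d=np.load('w10.npz')
```

```text
t 16.58 pos [ 0.4424 -0.0078  0.1328] ang 14.99 shift [ -6.   19.7 -52.7] turn -0.0 F [ 1.2  0.3 -0.1] gap 0.0598 tilt [-0.0005 -0.0003]
```

View pics/w10.png

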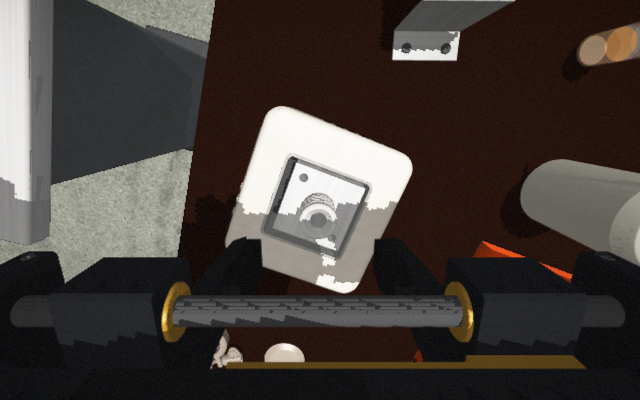

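The sleeve stands in the well at (318,220). I measure its seat, then plan the probe pick.

Run:
```python
from h import *
d=np.load('w10.npz'); K,R,t,W=d['K'],d['R'],d['t'],d['W']
q=W[200:245,295:345].reshape(-1,3); q=q[q[:,2]>.108]; print(len(q),np.median(q[:,2]),cv2.minEnclosingCircle(np.float32(q[:,:2]*1000)))
print('block z',np.nanmedian(W[180:190,315:330,2]))
print(fitcircle(d['img'],K,R,t,[.4427,-.0076],.109,.00575,span=.3,thr=10))
d=np.load('w5.npz'); K,R,t,W=d['K'],d['R'],d['t'],d['W']
for n in('w3','w4','w1'):
    d=np.load(n+'.npz'); W=d['W']; q=W.reshape(-1,3); q=q[(abs(q[:,2]-.136)<.004)&(abs(q[:,0]-.466)<.016)&(abs(q[:,1]-.291)<.016)]
    print(n,len(q),cv2.minEnclosingCircle(np.float32(q[:,:2]*1000)),q.mean(0))
    q=W.reshape(-1,3); q=q[(abs(q[:,2]-.0805)<.002)&(abs(q[:,0]-.475)<.06)&(q[:,1]>.22)&(q[:,1]<.34)]; print(np.median(q[:,2]))
```

```text
927 0.11284517452168592 ((442.7765197753906, -7.225799560546875), 13.132810592651367)
block z 0.08359030162472036
(array([ 0.4428937 , -0.00774184]), np.float64(0.005725639355645177), 120, np.float64(8.581219394771921e-05))
w3 2068 ((466.210205078125, 291.1217956542969), 10.767767906188965) [0.4661215  0.2914544  0.13543439]
0.08058501006437016
w4 2091 ((466.2284851074219, 291.07452392578125), 10.730432510375977) [0.46615003 0.29146054 0.13545402]
0.08059854549478775
w1 581 ((466.3585205078125, 290.981201171875), 10.763110160827637) [0.46634168 0.29099272 0.13537814]
0.08055046988483075
```

The sleeve is home: its top reads 0.1128 against the expected 0.113, at (0.4428,-0.0077). The probe is at (0.4663,0.291).

Run:
```python
from h import *
plan([0.4664,0.2911,0.165],15)
```

```text
t 16.63 pos [ 0.4448 -0.0078  0.136 ] ang 14.96 shift [  98.2 -283.2  -28.7] turn -0.001 F [ 1.  -1.3  2.5] gap 0.0599 tilt [0.0048 0.0007]
```

Emit:
arm_command:
  commands:
    - [[0,0,-12],0]
    - [[6,-17,-25],0]
    - [[18,-51,-33],0]
    - [[32,-90,-33],0]
    - [[46,-129,-33],0]
    - [[60,-168,-33],0]
    - [[73,-207,-33],0]
    - [[86,-243,-33],0]
    - [[96,-271,-33],0]
    - [[100,-282,-33],0]

```text
t: 17.47
ee_pos: [0.4655, 0.2963, 0.1652]
tool_rot: [[0.964, 0.265, 0.001], [0.265, -0.964, 0.002], [0.001, -0.002, -1.0]]
force: [0.3, 1.4, 0.0]
finger_gap: 0.0598
```

Run:
```python
from h import *
plan([0.4664,0.2911,0.068],15)
```

```text
t 17.47 pos [0.4655 0.2963 0.1652] ang 15.34 shift [-0.7  5.4 97.2] turn 0.006 F [0.3 1.4 0. ] gap 0.0598 tilt [0.0008 0.0025]
```

Emit:
arm_command:
  commands:
    - [[0,0,0],0]
    - [[0,0,0],0]
    - [[0,0,0],0]
    - [[0,0,0],0]
    - [[0,0,0],0]
    - [[0,0,0],0]
    - [[0,0,4],0]
    - [[0,0,12],0]
    - [[0,0,20],0]
    - [[0,0,24],0]

```text
t: 18.3
ee_pos: [0.4655, 0.2903, 0.1389]
tool_rot: [[0.966, 0.259, -0.002], [0.259, -0.966, -0.001], [-0.002, 0.001, -1.0]]
force: [0.5, 0.3, 0.1]
finger_gap: 0.0597
```

Run:
```python
from h import *
plan([0.4664,0.2911,0.068],15)
snap('w11')
```

```text
t 18.3 pos [0.4655 0.2903 0.1389] ang 15.02 shift [ 1.2 -0.6 70.9] turn 0.0 F [0.5 0.3 0.1] gap 0.0597 tilt [-0.0016 -0.0012]
```

View pics/w11.png

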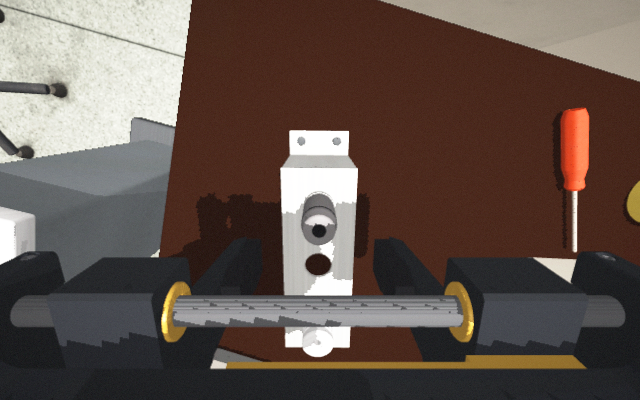

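The probe is centred at (319,228) between the open jaws, and the narrow sleeve is still in the rack at (317,341). Descending.

Emit:
arm_command:
  commands:
    - [[0,0,6],0]
    - [[0,0,18],0]
    - [[0,0,33],0]
    - [[0,0,48],0]
    - [[0,0,60],0]
    - [[0,0,68],0]
    - [[0,0,72],0]
    - [[0,0,72],0]
    - [[0,0,72],0]
    - [[0,0,72],0]

```text
t: 19.18
ee_pos: [0.4668, 0.291, 0.0691]
tool_rot: [[0.966, 0.259, 0.001], [0.259, -0.966, 0.001], [0.001, -0.0, -1.0]]
force: [0.5, -0.2, -0.7]
finger_gap: 0.0603
```

Emit:
arm_command:
  commands:
    - [[0,0,0],0]
    - [[0,0,0],0]
    - [[0,0,0],0]
    - [[0,0,0],0]
    - [[0,0,0],0]
    - [[0,0,0],0]
    - [[0,0,0],0]
    - [[0,0,0],0]
    - [[0,0,0],0]
    - [[0,0,0],0]
  claw: 15
  grip_force: 30

```text
t: 20.02
ee_pos: [0.4663, 0.2907, 0.0686]
tool_rot: [[0.966, 0.259, 0.0], [0.259, -0.966, 0.0], [0.0, -0.0, -1.0]]
force: [-0.6, -0.3, 1.3]
finger_gap: 0.023
```

Run:
```python
from h import *
plan([0.4664,0.2911,0.198],15)
```

```text
t 20.02 pos [0.4663 0.2907 0.0686] ang 15.01 shift [   0.2   -0.3 -129.4] turn 0.0 F [-0.6 -0.3  1.3] gap 0.023 tilt [0.0001 0.0001]
```

The jaws are closed at 23 mm on the 24 mm grip. I lift straight up 130 mm.

Emit:
arm_command:
  commands:
    - [[0,0,-4],0]
    - [[0,0,-12],0]
    - [[0,0,-24],0]
    - [[0,0,-40],0]
    - [[0,0,-58],0]
    - [[0,0,-78],0]
    - [[0,0,-98],0]
    - [[0,0,-114],0]
    - [[0,0,-125],0]
    - [[0,0,-130],0]

```text
t: 20.85
ee_pos: [0.4671, 0.2912, 0.201]
tool_rot: [[0.966, 0.259, 0.003], [0.259, -0.966, 0.002], [0.003, -0.001, -1.0]]
force: [0.5, 0.1, -0.2]
finger_gap: 0.0233
```

Run:
```python
from h import *
plan([0.4428,-0.0077,0.199],15)
snap('s12','side',crop=(180,20,340,160),sc=4); snap('w12')
```

```text
t 20.85 pos [0.4671 0.2912 0.201 ] ang 15.0 shift [-100.9  282.4    1.3] turn 0.0 F [ 0.5  0.1 -0.2] gap 0.0233 tilt [0.0025 0.0021]
```

View pics/s12.png

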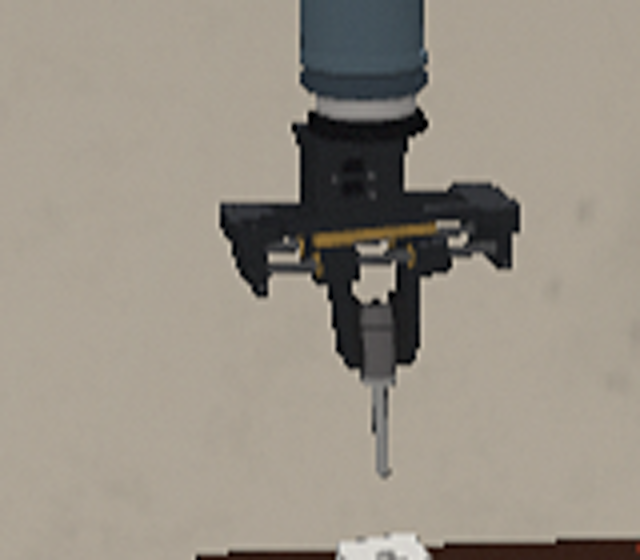

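View pics/w12.png

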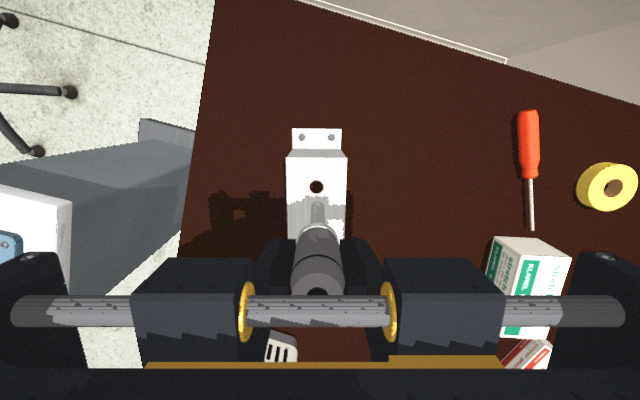

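The probe is held upright with its stem clear. I move it over the sleeve.

Emit:
arm_command:
  commands:
    - [[-6,16,0],0]
    - [[-17,48,0],0]
    - [[-31,88,0],0]
    - [[-46,130,0],0]
    - [[-60,170,0],0]
    - [[-74,208,0],0]
    - [[-86,243,0],0]
    - [[-95,267,0],0]
    - [[-99,279,0],0]
    - [[-100,282.3,0],0]

```text
t: 21.78
ee_pos: [0.4416, -0.0107, 0.1978]
tool_rot: [[0.967, 0.255, -0.002], [0.255, -0.967, -0.001], [-0.002, 0.0, -1.0]]
force: [-0.0, -0.1, -0.7]
finger_gap: 0.023
```

Emit:
arm_command:
  commands:
    - [[0,0,0],0]
    - [[0,0,0],0]
    - [[0,0,0],0]
    - [[0,0,0],0]
    - [[0,0,3],0]
    - [[0,0,7],0]
    - [[0,0,12],0]
    - [[0,0,16],0]
    - [[0,0,18],0]
    - [[0,0,18],0]

```text
t: 22.62
ee_pos: [0.4423, -0.0079, 0.1799]
tool_rot: [[0.966, 0.259, -0.001], [0.259, -0.966, -0.0], [-0.001, 0.0, -1.0]]
force: [0.3, 0.7, -1.1]
finger_gap: 0.0231
```

Run:
```python
from h import *
plan([0.4428,-0.0077,0.199],15)
snap('s13','side',crop=(180,100,340,240),sc=4); snap('w13'); d=np.load('w13.npz'); cv2.imwrite('pics/w13z.png',cv2.resize(d['img'][150:310,230:410],None,fx=3.7,fy=3.7))
```

```text
t 22.62 pos [ 0.4423 -0.0079  0.1799] ang 15.01 shift [  0.5  -0.1 -19.1] turn 0.0 F [ 0.3  0.7 -1.1] gap 0.0231 tilt [-0.0012 -0.0003]
```

View pics/s13.png

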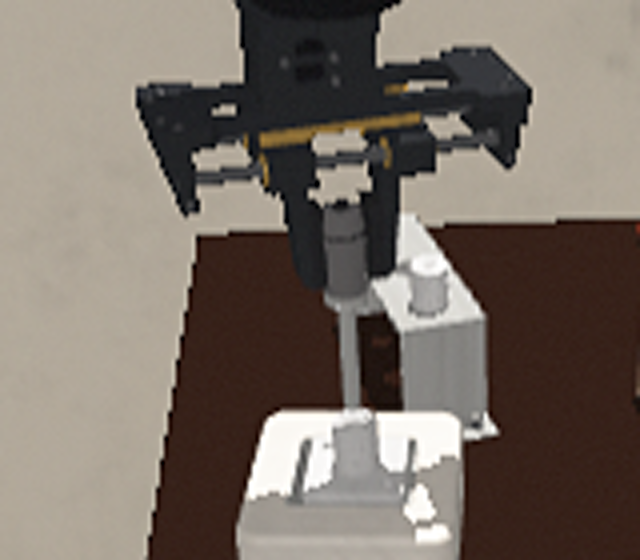

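View pics/w13z.png

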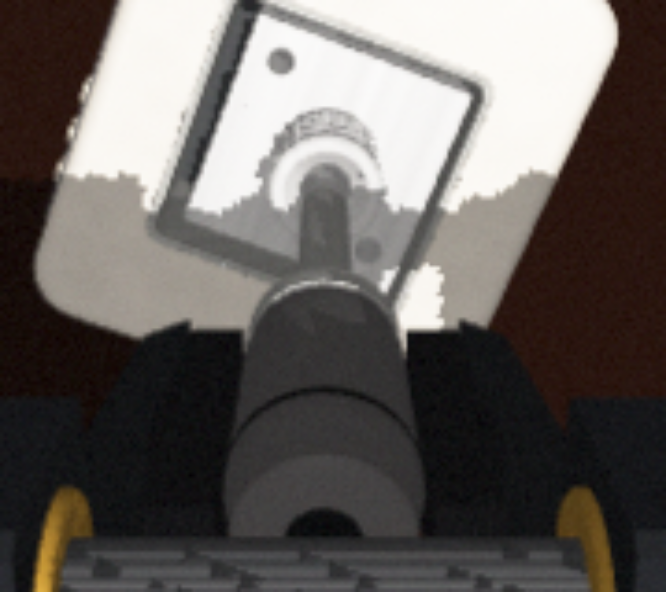

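The tip points into the cone in both views. I lower it gently through the cone mouth.

Emit:
arm_command:
  commands:
    - [[0,0,2],0]
    - [[0,0,5],0]
    - [[0,0,8],0]
    - [[0,0,11],0]
    - [[0,0,13],0]
    - [[0,0,15],0]
    - [[0,0,17],0]
    - [[0,0,19],0]
    - [[0,0,20],0]
    - [[0,0,20],0]

```text
t: 23.55
ee_pos: [0.4427, -0.0079, 0.1603]
tool_rot: [[0.966, 0.259, -0.0], [0.259, -0.966, -0.0], [-0.0, 0.0, -1.0]]
force: [0.6, 0.3, -0.4]
finger_gap: 0.0234
```

Run:
```python
from h import *
plan([0.4428,-0.0077,0.1605],15); print(bot.observe()['moment'])
```

```text
t 23.55 pos [ 0.4427 -0.0079  0.1603] ang 15.02 shift [ 0.2 -0.1 -0.2] turn 0.0 F [ 0.6  0.3 -0.4] gap 0.0234 tilt [-0.0003 -0.0001]
[-0.05290978  0.02138094  0.01320819]
```

Emit:
arm_command:
  commands:
    - [[0,0,2],0]
    - [[0,0,6],0]
    - [[0,0,12],0]
    - [[0,0,19],0]
    - [[0,0,27],0]
    - [[0,0,35],0]
    - [[0,0,43],0]
    - [[0,0,50],0]
    - [[0,0,55],0]
    - [[0,0,56.5],0]

```text
t: 24.38
ee_pos: [0.4423, -0.0079, 0.103]
tool_rot: [[0.966, 0.259, -0.001], [0.259, -0.966, -0.0], [-0.001, -0.0, -1.0]]
force: [-0.3, 0.5, -0.8]
finger_gap: 0.0233
```

Emit:
arm_command:
  commands:
    - [[0,0,0],0]
    - [[0,0,0.4],0]
    - [[0,0,0.8],0]
    - [[0,0,1.2],0]
    - [[0,0,1.6],0]
    - [[0,0,2],0]
    - [[0,0,2.4],0]
    - [[0,0,2.8],0]
    - [[0,0,3],0]
    - [[0,0,3],0]

```text
t: 25.22
ee_pos: [0.443, -0.0078, 0.1015]
tool_rot: [[0.966, 0.259, 0.0], [0.259, -0.966, 0.0], [0.0, -0.0, -1.0]]
force: [-1.6, -0.0, 6.0]
finger_gap: 0.0228
```

Run:
```python
from h import *
plan([0.4428,-0.0077,0.1014],15); print(bot.observe()['moment'])
```

```text
t 25.22 pos [ 0.443  -0.0078  0.1015] ang 15.01 shift [-0.1 -0.2  0.1] turn 0.0 F [-1.6 -0.   6. ] gap 0.0228 tilt [0.0002 0.0003]
[-0.00725248  0.45476355  0.00542123]
```

Contact of 6 N at the predicted height means the grip is resting on the sleeve. I press slightly more, release and rise.

Emit:
arm_command:
  commands:
    - [[0,0,0.5],0]
    - [[0,0,0.5],0]
    - [[0,0,0.5],0]
    - [[0,0,0.5],0]
    - [[0,0,0],0]
    - [[0,0,0],0]
    - [[0,0,0],0]
    - [[0,0,0],0]
    - [[0,0,0],0]
    - [[0,0,0],0]

```text
t: 26.05
ee_pos: [0.443, -0.0078, 0.1014]
tool_rot: [[0.966, 0.259, 0.0], [0.259, -0.966, 0.0], [0.0, -0.0, -1.0]]
force: [-2.6, 0.5, 8.0]
finger_gap: 0.0232
```

Emit:
arm_command:
  commands:
    - [[0,0,0],0]
    - [[0,0,0],0]
    - [[0,0,0],0]
    - [[0,0,0],0]
    - [[0,0,0],0]
    - [[0,0,-4],0]
    - [[0,0,-14],0]
    - [[0,0,-32],0]
    - [[0,0,-56],0]
    - [[0,0,-80],0]
  claw: 70

```text
t: 26.88
ee_pos: [0.4424, -0.0081, 0.1825]
tool_rot: [[0.966, 0.259, -0.001], [0.259, -0.966, -0.0], [-0.001, 0.0, -1.0]]
force: [0.9, -0.3, -0.4]
finger_gap: 0.0701
```

Emit:
arm_command:
  commands:
    - [[0,0,-10],0]
    - [[0,0,-30],0]
    - [[0,0,-40],0]
    - [[0,0,-40],0]
    - [[0,0,-40],0]
    - [[0,0,-40],0]
    - [[0,0,-40],0]
    - [[0,0,-40],0]
    - [[0,0,-40],0]
    - [[0,0,-40],0]

```text
t: 27.72
ee_pos: [0.4426, -0.0079, 0.2206]
tool_rot: [[0.966, 0.259, -0.001], [0.259, -0.966, -0.0], [-0.001, 0.0, -1.0]]
force: [0.4, 0.1, 0.2]
finger_gap: 0.0699
```

Run:
```python
from h import *
plan([0.4428,-0.0077,0.2],15)
snap('s14','side',crop=(180,20,380,170+50),sc=4); im,W,K,R,t=snap('w14')
q=W.reshape(-1,3)
m=(abs(q[:,0]-.443)<.03)&(abs(q[:,1]+.008)<.03)&(q[:,2]>.16)&(q[:,2]<.18); print('probe top',m.sum(),np.median(q[m,2]),cv2.minEnclosingCircle(np.float32(q[m,:2]*1000)))
im,W,K,R,t=snap('c14','scene',crop=(200,150,360,290),sc=4); q=W.reshape(-1,3)
m=(abs(q[:,0]-.443)<.03)&(abs(q[:,1]+.008)<.03)&(q[:,2]>.16)&(q[:,2]<.18); print('probe top scene',m.sum(),np.median(q[m],0))
m=(abs(q[:,0]-.4935)<.03)&(abs(q[:,1]-.185)<.03)&(q[:,2]>.107)&(q[:,2]<.12); print('spare',m.sum(),cv2.minEnclosingCircle(np.float32(q[m,:2]*1000)))
for u,v in [(294,198),(432,263)]: print(W[v,u].round(3))
```

```text
t 27.72 pos [ 0.4426 -0.0079  0.2206] ang 15.01 shift [ 0.3 -0.1 20.6] turn 0.0 F [0.4 0.1 0.2] gap 0.0699 tilt [-0.0008 -0.0003]
probe top 634 0.16832658172590964 ((443.0177001953125, -6.657329082489014), 11.538217544555664)
probe top scene 56 [ 0.43755928 -0.00699243  0.16698826]
spare 42 ((492.7284851074219, 186.70281982421875), 13.176645278930664)
[nan nan nan]
[ 0.52  -0.304  0.057]
```

View pics/s14.png

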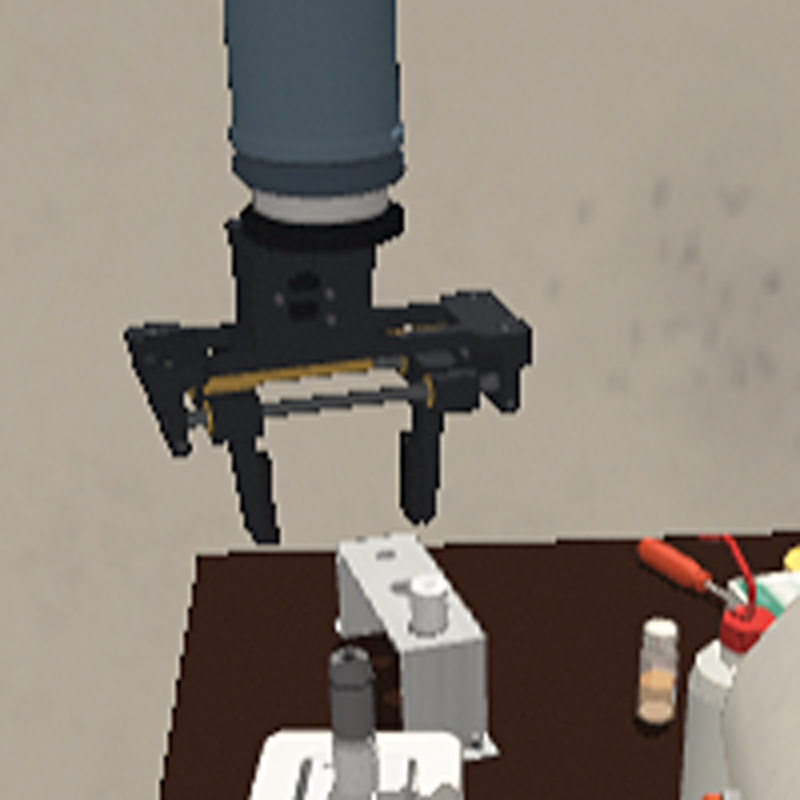

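View pics/c14.png

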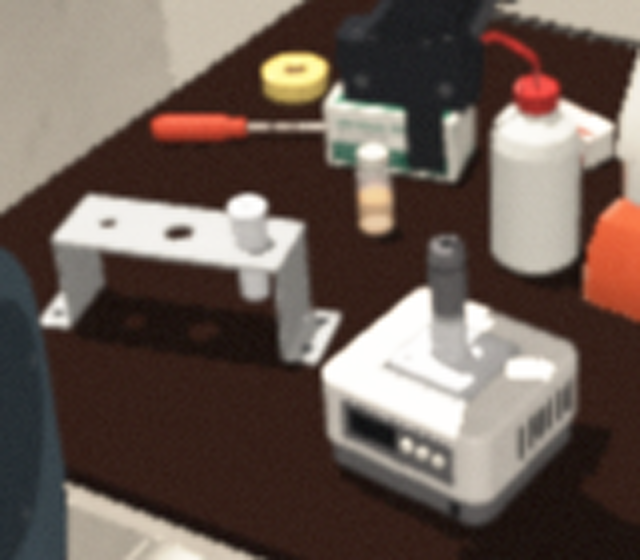

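The probe stands upright in the sleeve with its top at 0.1683, against 0.168 expected. The narrow sleeve, vial and beaker are in place and the gripper is clear, so I hand the job in.

Run:
```python
from h import *
print(bot.close_job())
```

```text
the job is handed in; nothing more can be done
None
```

The wide-bored sleeve, from the middle of the rack, is fully home in the heater's large well. The probe stands in it with its grip resting on the sleeve. I handed the job in at about 28 s; no verdict was reported.

**Last checks**
- **Sleeve:** its top measured 0.1128 m against 0.113 m expected, and the shoulder met the block with about 18 N.
- **Probe:** its top measured 0.1683 m against 0.168 m expected. It looks upright in the pictures, and its grip met the sleeve with 6–8 N.
- **Left alone:** the narrow-bored sleeve is still in its rack hole. The beaker measured where it stood at the start. The vial was checked by eye only, because its last range reading was blank; it stands upright and looks unmoved.
- **Gripper:** open and clear above the probe.

**What disagreed**
- **Finger tips:** they sit about 26 mm short of the reported TCP (tool point), and the gripper body is offset by the same amount. The first grasp therefore closed on air above the sleeve and moved nothing. I measured the offset in the images and allowed for it from then on.
- **Side measurements:** the scene camera put the probe top about 5 mm off in x and 1 mm low. It sees only one side of the grip, so I relied on the wrist camera and the contact heights.

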